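# Blow the lint out of the washers' drain filters

### The arm

A 7-joint arm with a two-finger parallel gripper is mounted at the origin on the work surface. World frame = base frame: x ahead of the robot, y to its left, z up, the work surface at z = 0. Lengths are in m, angles in rad, forces in N, time in s.
With the tool pointing down it reaches from about 0.4 to 0.85 m from the base axis. Payload 10.4 kg.
Tool frame: the origin (TCP) lies at the very end of the fingers, on their centre line; the grasp point (between the pads) lies 19 mm behind it; z points along the fingers, y is the line along which they close (so a half turn about z gives the same grasp; the last joint's range is limited). The gripper opens to 85 mm and grips with 20 to 120 N. Pads are 22 mm wide; open, the fingers measure 114 mm over their backs; the gripper's body (76 mm by 85 mm) begins 54 mm behind the grasp point. The pads swing forward as they close: fully open they stand 13 mm farther back than shut.
Start: joints at [1.189, 0.332, -0.065, 1.46, 0.022, 1.35, -0.088], TCP at [0.219, -0.585, 0.231] pointing down, gripper open.
Joint ranges: [-2.6, 2.6], [-0.5, 2.12], [-1.47, 1.34], [0.16, 2.42], [-1.27, 4.41], [0.06, 2.06], [-2.6, 2.6]. Speed limits (rad/s): [2.22, 2.22, 2.79, 2.79, 3.14, 3.14, 3.14].

### API

Orientations are given as a unit quaternion [x, y, z, w].
In Python, from workcell import * gives the robot as it stands. The module is installed in compiled form; this text tells all that it offers.
- The arm moves only by the tool carry_out, never from a script. Its argument "motion" is a list of rows, each an object with "xyz": the shift along the tool's x, y, z in m, a list of three; "angular": the turn, a rotation vector about the tool's x, y, z in degrees, a list of three. A call has 1 to 12 rows; each row is the pose to reach, as a shift and turn from the pose commanded when the call began, along the tool's axes at that moment; what a row does not reach only later rows make up. A row lasts 1/10 s, in which the tool goes at most 50 mm and 8.59 degrees, less where a joint would pass 70% of its speed; a pose out of reach is approached as far as the arm can. A call with a gripper value outside its range is refused whole. "hand" is the opening, from 0 (shut) to 1 (fully open), set as the call begins (left out, the last holds). The fingers move at their own pace and stop on an object; "grip_force" is the grip in N (left out, the last holds). Time passes only in rows, so rows that repeat a pose let the fingers close. It gives the time, the measured TCP pose, the force, the opening and the grip force at its end, in the units of the state.
- get_obs(): the state, without advancing time (a new reading comes with each control period).
- camera(name): name is "scene" or "top" or "wrist"; returns a dict with "img" (480x640x3 uint8, red, green, blue), "fx", "fy", "cx", "cy" (pixels), "extrinsics" (4x4, takes a point from camera to world coordinates). Camera axes: x right, y up, looking along -z (the intrinsics and any distortion apply to the point x, -y, -z); pixel columns grow to the right and rows downward; lengths in m; the calibration is good to about 2 mm. A picture is of the moment at which its call begins. There is no depth.
- hand_in(): hands the job in; it is judged then, once.
The state is a dict: "clock": time; "joint_pos": joint angles; "joint_velocities": joint speeds; "tau": joint torques, N m; "position": TCP position; "ee_rot": TCP orientation; "ft_force": force on the tool from outside, world axes, zero at the start; "torque": the same for the moment, N m; "grip_width": opening from 0.0 (shut) to 1.0 (fully open); "grasp_force": force on a finger pad.
Only numpy, scipy, OpenCV 4.12 (cv2) and the standard library are available. Lean on these libraries where they do the work, as an engineer would, in place of code of your own. Each camera call takes 0.05 s, during which the arm holds its last target. There are 200 camera calls.

### The job

Blow the lint out of the washers' drain filters: with every green-capped filter from the counter in the metal blow-off tray, the air slide valve pushed fully on and the yellow throttle lever turned to half open (over the red mark, 45 degrees), squeeze the air gun's red lever fully for about a second and let it go. Afterwards slide the air fully off again, leave the throttle at half, and put all the filters in the blue drying tray. Do not disturb the other things on the counter.

Things in the scene. Friction and masses are not known exactly. Their poses are not given: they have to be found in the camera images.
- filter1: drain-pump lint filter of a washing machine, loose, 90 g: a round green screw cap 62 mm across and 18 mm high, and on it a white cylindrical strainer cage 38 mm across, total height 80 mm. Starts standing on its cap on the counter; may be absent. Origin: on its axis, halfway up, 40 mm from the cap's underside; z runs along its axis from the cap to the end of the cage.
- filter2: drain-pump lint filter of a washing machine, loose, 90 g: a round green screw cap 62 mm across and 18 mm high, and on it a white cylindrical strainer cage 38 mm across, total height 80 mm. Starts standing on its cap on the counter; may be absent. Origin: on its axis, halfway up, 40 mm from the cap's underside; z runs along its axis from the cap to the end of the cage.
- filter3: drain-pump lint filter of a washing machine, loose, 90 g: a round green screw cap 62 mm across and 18 mm high, and on it a white cylindrical strainer cage 38 mm across, total height 80 mm. Starts standing on its cap on the counter; may be absent. Origin: on its axis, halfway up, 40 mm from the cap's underside; z runs along its axis from the cap to the end of the cage.
- filter4: drain-pump lint filter of a washing machine, loose, 90 g: a round green screw cap 62 mm across and 18 mm high, and on it a white cylindrical strainer cage 38 mm across, total height 80 mm. Starts standing on its cap on the counter; may be absent. Origin: on its axis, halfway up, 40 mm from the cap's underside; z runs along its axis from the cap to the end of the cage.
- blow_stand: fixed blow-off stand on a dark steel base plate 6 mm thick; origin on the plate's underside, x away from the robot, y to the left. An open metal tray lies at y = -0.105; a clear guard 106 mm high, 200 mm wide stands at its right end (y = -0.216); a blue air gun is clamped along y at x = 0, its orange nozzle (y = 0.015 to 0.045) pointing at the tray, its red lever on the +x side.
- blow_tray (a point): centre of the upper face of the blow-off tray's floor, 9 mm above the counter. The tray is 184 x 184 mm inside, its rim 27 mm above this floor, walls 3 mm; sides along the stand's x and y. Axes as the stand.
- gun_grip (a point): point on the axis of the gun's round grip (26 mm thick, along the stand's y), 65 mm above the counter, level with trigger_pad. The grip is free all round for 59 mm towards the tray and 34 mm away from it, where steel clamps hold it from below. Axes as the stand.
- trigger_pad (a point): point on the outer (+x) face of the red lever, 80 mm from its vertical hinge (at the nozzle end), where a finger squeezes it towards the grip. Lever 18 mm high, 6 mm thick, 110 mm long. Its face here is about 51 mm from the far (-x) side of the grip at rest, 35 mm when fully squeezed.
- trigger (a joint): angle of the sprung lever of the air gun in rad: 0 released, 0.2 fully squeezed (its stop). Squeezing moves it towards the grip (-x of the stand); at trigger_pad it takes 3 N to start and 9 N to reach the stop. It springs back by itself.
- air_line: fixed air pipe on a grey base plate 300 x 85 mm (origin under its centre); x along the pipe, away from the robot, pipe axis 55 mm above the counter. From the robot outwards: brass throttle ball valve (x = -0.09), yellow lever over a white sector plate with a red mark at half; small gauge (x = -0.028, top 107 mm above the counter); black slide valve.
- air_slide (a joint): position in m of the slide valve's sleeve (hand slide shut-off valve) along the pipe: 0 air off (end stop nearer the robot), 0.035 air on (end stop away from the robot, +x of air_line). Stays where left; about 3 N of friction.
- slide_grip (a point): centre of the black slide-valve sleeve with its yellow band, on the pipe axis 55 mm above the counter; moves with it. Sleeve 40 mm in diameter between two 45 mm flanges, 47 mm long, free on both sides. Axes as air_line.
- throttle (a joint): angle of the throttle valve's lever in rad: 0 closed (lever square to the pipe, pointing along -y of air_line), 1.571 fully open (lever along the pipe, +x of air_line), 0.785 half open (lever over the red mark). Opening turns it counter-clockwise seen from above. Stays where left; friction torque 0.12 N m.
- throttle_axis (a point): point on the throttle lever's vertical turning axis at the mid-height of its yellow grip, 92 mm above the counter. Does not move with the lever.
- throttle_grip (a point): point in the yellow grip of the throttle lever, 75 mm from the turning axis, 92 mm above the counter; moves with it. The grip is 18 mm wide, 14 mm high and reaches from 33 to 105 mm from the axis; nothing beside or under it beyond 62 mm from the axis.
- drying_tray: blue plastic draining tray, fixed on the counter, 180 x 180 x 30 mm outside, walls 4 mm. Origin: centre of its underside; sides along its x and y.
- drying_floor (a point): centre of the upper face of the drying tray's floor, 5 mm above the counter; 172 x 172 mm inside. Axes as the tray.
- calculator: bystander: black desk calculator 105 x 150 x 16 mm; origin under its centre
- receipt_pad: bystander: yellow receipt pad 100 x 145 x 10 mm; origin under its centre
- pen: bystander: blue ballpoint pen 140 mm long, 9 mm thick, along its x; origin under its centre
- drinks_can: bystander: plain red drinks can, 66 mm across, 115 mm high; origin under its centre
- grease_jar: bystander: small amber jar with white lid, 52 mm across, 55 mm high; origin under its centre
- tape_roll: bystander: small roll of brown tape lying flat, 52 mm across, 19 mm high; origin under its centre
- screwdriver: bystander: screwdriver lying on the counter, handle to its -x; origin under its centre
Not all that is in view belongs to the job. Leave any purple look-alike of the filter4 alone.

How it is judged:
On the way, in this order (a step that is already met when the one before it is completed fails the run):
1. every filter is in the blow-off tray, the air slide is fully on and the throttle is half open (in any order) (x of filter1 in the frame of blow_tray between -0.068 and 0.068 m and y of filter1 in the frame of blow_tray between -0.068 and 0.068 m and z of filter1 in the frame of blow_tray between 0.01 and 0.048 m and x of filter2 in the frame of blow_tray between -0.068 and 0.068 m and y of filter2 in the frame of blow_tray between -0.068 and 0.068 m and z of filter2 in the frame of blow_tray between 0.01 and 0.048 m and x of filter3 in the frame of blow_tray between -0.068 and 0.068 m and y of filter3 in the frame of blow_tray between -0.068 and 0.068 m and z of filter3 in the frame of blow_tray between 0.01 and 0.048 m and x of filter4 in the frame of blow_tray between -0.068 and 0.068 m and y of filter4 in the frame of blow_tray between -0.068 and 0.068 m and z of filter4 in the frame of blow_tray between 0.01 and 0.048 m and value of joint air_slide above 0.031 m and value of joint throttle between 0.6954 and 0.8754 rad), for 0.2 s.
2. the gun's lever is squeezed fully and held half a second, with the filters in the blow-off tray, the air on and the throttle half open (all of step 1 and value of joint trigger above 0.165 rad), for 0.5 s.
3. the lever is let go (value of joint trigger below 0.03 rad), for 0.1 s.
At the end, for the whole second after the job is handed in: Every filter rests on the drying tray's floor (mid-point within 64 mm of its centre along each side and below 48 mm above the floor: not on the rim, not stacked), the air slide is within 4 mm of off, the throttle within 5 degrees of half open, the gun's lever released (x of filter1 in the frame of drying_floor between -0.064 and 0.064 m and y of filter1 in the frame of drying_floor between -0.064 and 0.064 m and z of filter1 in the frame of drying_floor between 0.01 and 0.048 m and x of filter2 in the frame of drying_floor between -0.064 and 0.064 m and y of filter2 in the frame of drying_floor between -0.064 and 0.064 m and z of filter2 in the frame of drying_floor between 0.01 and 0.048 m and x of filter3 in the frame of drying_floor between -0.064 and 0.064 m and y of filter3 in the frame of drying_floor between -0.064 and 0.064 m and z of filter3 in the frame of drying_floor between 0.01 and 0.048 m and x of filter4 in the frame of drying_floor between -0.064 and 0.064 m and y of filter4 in the frame of drying_floor between -0.064 and 0.064 m and z of filter4 in the frame of drying_floor between 0.01 and 0.048 m and linear speed of each of filter1, filter2, filter3, filter4 below 0.03 m/s and value of joint air_slide below 0.004 m and value of joint throttle between 0.6954 and 0.8754 rad and value of joint trigger below 0.03 rad); the robot touches nothing.
It fails at once if one of the other things on the counter (calculator, receipt pad, pen, drinks can, jar, tape roll, screwdriver) is moved by more than 30 mm (distance of any of calculator, receipt_pad, pen, drinks_can, grease_jar, tape_roll, screwdriver from where it was at the start of the episode above 0.03 m).
Of filter1, filter2, filter3, filter4 only 2 to 3 are there at a start; the rules pass over those that are not, and their reading is None.
At some moment in a run one of filter1, filter2, filter3, filter4 may be knocked a few centimetres aside while the robot is not near it.
Once in a run the grip may slacken for a moment while it holds something.
It also fails if it takes over 210 s, if anything falls off the work surface, if the arm or the gripper's body presses on something with over 40 N, if the wrist force passes 120 N, or if a joint passes its speed limit or range.

## Working session

There is one attempt and no reset: what is moved stays moved. The work goes in short steps, Python scripts to look and compute and a tool call to move; the robot and the scene stay as the last step left them, time stands still between calls to the robot, and variables do not carry over. Pictures are saved under pics/ and viewed, at most 14 in all, crops included, and the job is handed in when it is done.

Besides the shell and the picture viewer there is one more tool, called by a JSON object that holds its "method" and its "body". carry_out: Moves the arm, as the interface text tells. Its arguments: {"type":"object","properties":{"motion":{"type":"array"},"hand":{"type":"number"},"grip_force":{"type":"number"}},"required":["motion"]}

```bash
mkdir -p pics
python3 - <<'E'
from workcell import *
import cv2,pickle
for n in("scene","top"):
    c=camera(n); pickle.dump(c,open(n+'.pkl','wb')); cv2.imwrite(f'pics/{n}0.png',c['img'][:,:,::-1])
    print(n,{k:v for k,v in c.items() if k!='img'})
print(get_obs())
E
```

```text
scene {'fx': 571.4223807496172, 'fy': 571.4223807496172, 'cx': 320.68185671874386, 'cy': 243.37879168280128, 'extrinsics': array([[-0.79617551, -0.49546796,  0.34729822,  0.97431917],
       [ 0.60499252, -0.66081194,  0.44419773,  0.6097914 ],
       [ 0.00941307,  0.56377218,  0.8258767 ,  1.20816826],
       [ 0.        ,  0.        ,  0.        ,  1.        ]])}
top {'fx': 470.52769850897175, 'fy': 470.52769850897175, 'cx': 323.9674934307973, 'cy': 235.53850861230086, 'extrinsics': array([[-0.03084285,  0.99232373, -0.11975949,  0.36101355],
       [-0.99942422, -0.03231266, -0.01035014, -0.002069  ],
       [-0.01414043,  0.11937131,  0.99274898,  1.1395822 ],
       [ 0.        ,  0.        ,  0.        ,  1.        ]])}
{'clock': 0.1, 'joint_pos': array([ 1.18940126,  0.33278341, -0.06466144,  1.46087019,  0.02159642,
        1.34989938, -0.0885211 ]), 'joint_velocities': array([-0.00040255, -0.00161872,  0.00017154, -0.00166424,  0.00106085,
       -0.00111424,  0.00016069]), 'tau': array([ 2.12912848e-03, -6.26749563e+01,  4.94071841e-02, -3.92429709e+01,
        1.62119907e-02,  6.88395055e-03,  7.53087704e-06]), 'position': array([ 0.21932309, -0.58489037,  0.23060503]), 'ee_rot': array([ 9.83954643e-01,  1.78417658e-01, -1.45892366e-04, -6.15643421e-04]), 'ft_force': array([ 0.63884448, -0.13425823,  0.56814385]), 'torque': array([-0.00142117, -0.02389926, -0.03424331]), 'grasp_force': 0.0, 'grip_width': 0.9957834787081761}
```

View pics/top0.png

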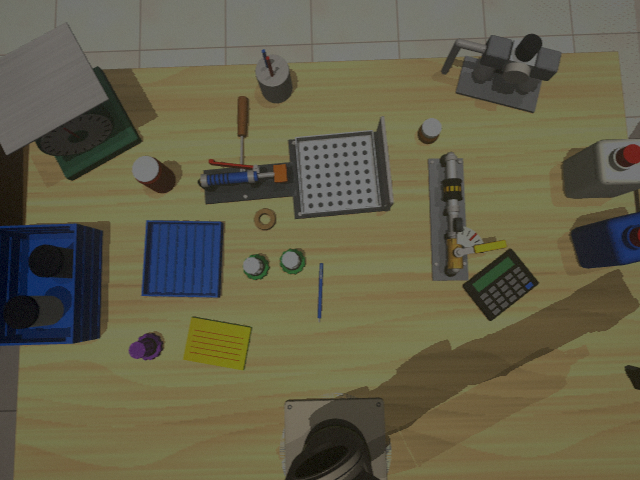

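View pics/scene0.png

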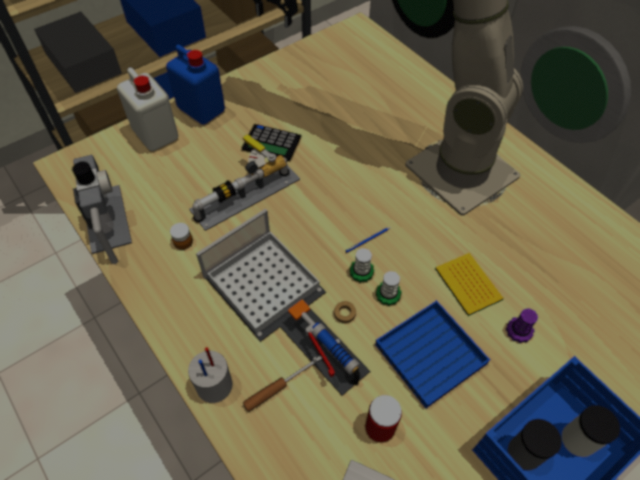

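Top view: the two green-capped filters stand at (256,266) and (291,261). The purple look-alike is at (147,346), and the jar, with its white lid, at (430,130) is not a filter. The blow tray is at (338,175), the gun at (235,178), the air line at (452,215) and the drying tray at (184,259). Next, a close crop.

```bash
cat > h.py <<'E'
import numpy as np,cv2,pickle
from scipy.spatial.transform import Rotation as R
def ray(c,u,v):
    E=c['extrinsics'];d=E[:3,:3]@np.array([(u-c['cx'])/c['fx'],-(v-c['cy'])/c['fy'],-1]);return E[:3,3],d
def p2w(c,u,v,z):
    o,d=ray(c,u,v);return (o+d*(z-o[2])/d[2])
def w2p(c,p):
    E=c['extrinsics'];q=E[:3,:3].T@(np.array(p)-E[:3,3]);return np.array([c['cx']+c['fx']*q[0]/-q[2],c['cy']-c['fy']*q[1]/-q[2]])
def load(n): return pickle.load(open(n+'.pkl','rb'))
def blobs(img,lo,hi,amin=15):
    m=cv2.inRange(cv2.cvtColor(img,cv2.COLOR_RGB2HSV),lo,hi)
    n,l,s,ce=cv2.connectedComponentsWithStats(m);return [(s[i].tolist(),ce[i].round(1).tolist()) for i in range(1,n) if s[i][4]>=amin]
E
python3 - <<'E'
from h import *
c=load('top');im=c['img'][:,:,::-1]
a=cv2.resize(im[140:305,130:330],None,fx=4,fy=4,interpolation=2)[:600]
b=cv2.resize(im[120:290,280:520],None,fx=10/3,fy=10/3,interpolation=2)
cv2.imwrite('pics/a.png',cv2.convertScaleAbs(a,alpha=1.7)[:, :800]);cv2.imwrite('pics/b.png',cv2.convertScaleAbs(b,alpha=1.7))
print(blobs(c['img'],(45,80,20),(85,255,255)))
E
```

```text
[([55, 125, 83, 52, 865], [98.4, 151.9]), ([280, 249, 25, 25, 193], [294.3, 262.9]), ([244, 254, 25, 26, 183], [259.2, 267.9]), ([472, 257, 43, 35, 485], [493.0, 273.9])]
```

View pics/a.png

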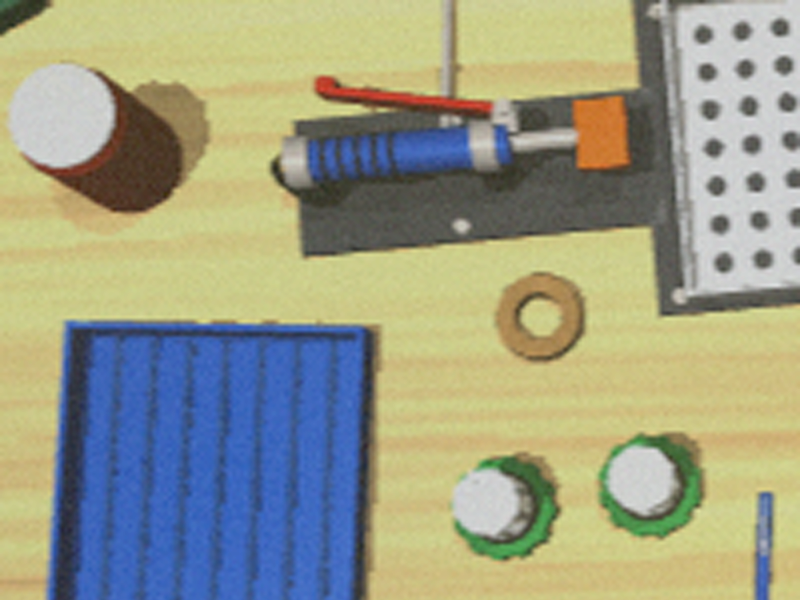

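View pics/b.png

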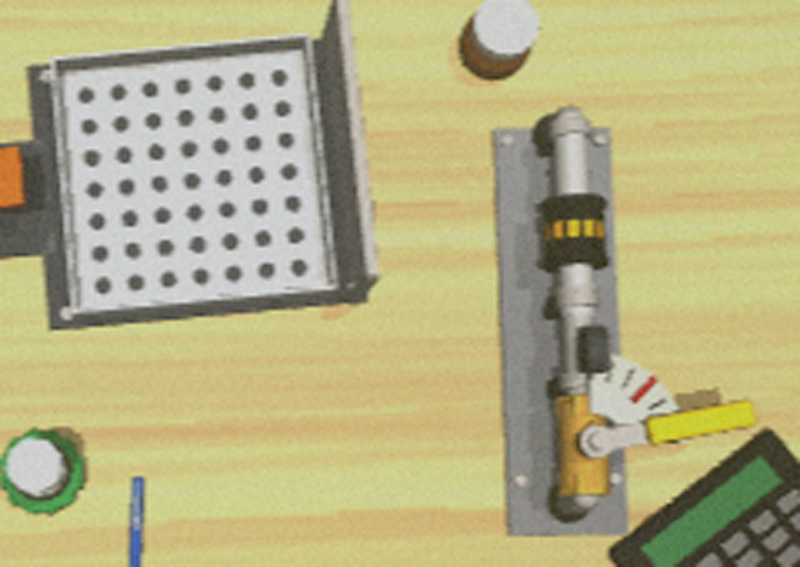

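Run:
```python
from h import *
np.set_printoptions(precision=4,suppress=True)
c=load('top');s=load('scene')
B=lambda x,y,z:p2w(c,280+x*.3,120+y*.3,z)
A=lambda x,y,z:p2w(c,130+x/4,140+y/4,z)
yaw=lambda d:np.degrees(np.arctan2(d[1],d[0]))
print('F1',p2w(c,292,261,.012),'F2',p2w(c,256,266.5,.012))
dt=[p2w(c,*q,.03) for q in((146.75,220.5),(223,221.5),(143,296),(221.5,297))]
print('dry',np.mean(dt,0),yaw(dt[0]-dt[2]),yaw(dt[1]-dt[3]),yaw(dt[0]-dt[1])-90,[np.linalg.norm(dt[i]-dt[j]) for i,j in((0,1),(0,2))])
h=[B(x,y,.009) for x,y in((87,95),(279,77),(103,285),(299,267))]
print('tray',np.mean(h,0),yaw(h[0]-h[2]),yaw(h[1]-h[3]),yaw(h[0]-h[1])-90)
p=[B(x,y,.006) for x,y in((494,130),(610,128),(507,535),(628,535))]
print('air',np.mean(p,0),yaw(p[0]-p[2]),yaw(p[1]-p[3]),[np.linalg.norm(p[0]-p[2]),np.linalg.norm(p[0]-p[1])])
print('slide',B(572,233,.06), 'thr axis',B(595,440,.099),'grip ends',B(650,430,.099),B(752,412,.099))
print('gun',A(310,160,.07),A(470,147,.07),'lever',A(325,88,.074),A(490,108,.074))
print('calc',B(770,430,.016),B(610,550,.016))
```

```text
F1 [0.438  0.0883 0.012 ] F2 [0.4275 0.175  0.012 ]
dry [0.4512 0.3441 0.03  ] -2.0072970925750493 -1.424891652540666 -2.6464781792285805 [np.float64(0.18347137279156034), np.float64(0.1795400741803467)]
tray [ 0.6484 -0.0284  0.009 ] 3.1650940712709357 3.4784450740348505 3.49665409837975
air [ 0.5293 -0.2923  0.006 ] -1.4934775654355728 -1.3243980468848136 [np.float64(0.2985033453586151), np.float64(0.08556293011949112)]
slide [ 0.5886 -0.2913  0.06  ] thr axis [ 0.4403 -0.2872  0.099 ] grip ends [ 0.4457 -0.3239  0.099 ] [ 0.4555 -0.3921  0.099 ]
gun [0.6292 0.2764 0.07  ] [0.6337 0.1829 0.07  ] lever [0.6708 0.2666 0.074 ] [0.6555 0.1703 0.074 ]
calc [ 0.4497 -0.435   0.016 ] [ 0.3681 -0.3155  0.016 ]
```

```bash
cat > g.py <<'E'
import sys
from h import *
from workcell import *
o=get_obs();r=R.from_quat(o['ee_rot']);x,y,z,yaw=map(float,sys.argv[1:5])
T=R.from_euler('z',yaw,degrees=True)*R.from_euler('x',180,degrees=True)
print('shift mm',(r.inv().apply(np.array([x,y,z])-o['position'])*1000).round(1),'turn',(r.inv()*T).as_rotvec(degrees=True).round(2),'t',o['clock'].__round__(1),'F',o['ft_force'].round(1),'w',round(o['grip_width'],3))
E
python3 g.py .452 -.368 .16 98.4
```

```text
shift mm [ 294.  -121.3   70.7] turn [-6.000e-02 -5.000e-02 -7.784e+01] t 0.1 F [ 0.6 -0.1  0.6] w 0.996
```

{"method": "carry_out", "body": {"motion": [{"xyz": [0.03, -0.012, 0.007], "angular": [0, 0, -8]}, {"xyz": [0.06, -0.024, 0.014], "angular": [0, 0, -16]}, {"xyz": [0.09, -0.036, 0.021], "angular": [0, 0, -24]}, {"xyz": [0.12, -0.048, 0.028], "angular": [0, 0, -32]}, {"xyz": [0.15, -0.06, 0.035], "angular": [0, 0, -40]}, {"xyz": [0.18, -0.073, 0.042], "angular": [0, 0, -48]}, {"xyz": [0.21, -0.086, 0.049], "angular": [0, 0, -56]}, {"xyz": [0.24, -0.098, 0.057], "angular": [0, 0, -64]}, {"xyz": [0.27, -0.11, 0.064], "angular": [0, 0, -72]}, {"xyz": [0.294, -0.1213, 0.0707], "angular": [0, 0, -77.84]}, {"xyz": [0.294, -0.1213, 0.0707], "angular": [0, 0, -77.84]}, {"xyz": [0.294, -0.1213, 0.0707], "angular": [0, 0, -77.84]}], "hand": 0.6, "grip_force": 20}}

```text
clock: 1.3
position: [0.4521, -0.3681, 0.1602]
ee_rot: [0.653, 0.757, -0.0, -0.0]
ft_force: [0.4, -0.6, -0.5]
grip_width: 0.596
grasp_force: 0.0
```

```bash
python3 g.py .452 -.368 .073 98.4
python3 - <<'E'
from workcell import *
import cv2,pickle
c=camera('wrist');pickle.dump(c,open('wrist.pkl','wb'));cv2.imwrite('pics/w1.png',c['img'][:,:,::-1])
E
```

```text
shift mm [ 0.   0.  87.2] turn [-0.04 -0.03 -0.  ] t 1.3 F [ 0.4 -0.6 -0.5] w 0.596
```

View pics/w1.png

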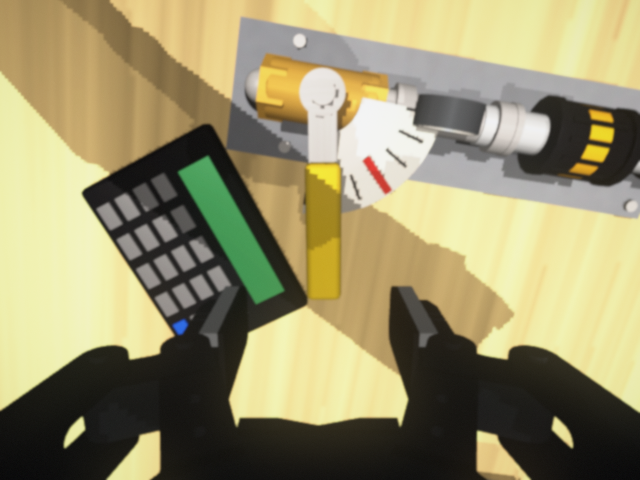

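The lever (322,90)–(322,298) is vertical in the image and centred between the fingers. Descend and close.

{"method": "carry_out", "body": {"motion": [{"xyz": [0, 0, 0.04], "angular": [0, 0, 0]}, {"xyz": [0, 0, 0.075], "angular": [0, 0, 0]}, {"xyz": [0, 0, 0.087], "angular": [0, 0, 0]}, {"xyz": [0, 0, 0.087], "angular": [0, 0, 0]}]}}

```text
clock: 1.75
position: [0.4507, -0.3686, 0.0724]
ee_rot: [0.654, 0.756, -0.0, -0.001]
ft_force: [-0.1, 0.8, 0.5]
grip_width: 0.597
grasp_force: 0.0
```

{"method": "carry_out", "body": {"motion": [{"xyz": [0, 0, 0], "angular": [0, 0, 0]}, {"xyz": [0, 0, 0], "angular": [0, 0, 0]}, {"xyz": [0, 0, 0], "angular": [0, 0, 0]}, {"xyz": [0, 0, 0], "angular": [0, 0, 0]}, {"xyz": [0, 0, 0], "angular": [0, 0, 0]}, {"xyz": [0, 0, 0], "angular": [0, 0, 0]}], "hand": 0, "grip_force": 25}}

```text
clock: 2.35
position: [0.4535, -0.3693, 0.0756]
ee_rot: [0.654, 0.757, 0.0, 0.002]
ft_force: [1.3, -1.6, 7.9]
grip_width: 0.204
grasp_force: 29.1
```

Run:
```python
import numpy as np
from h import *
# arc in tool frame: axis at lever dir; yaw 98.4 => tool x points from TCP to axis
T=R.from_euler('z',98.4,degrees=True)*R.from_euler('x',180,degrees=True)
a=np.array([.4398,-.2885]);p=np.array([.452,-.368])
for d in np.linspace(5.9,35.4,6):
    c,s=np.cos(np.radians(d)),np.sin(np.radians(d));q=a+np.array([[c,-s],[s,c]])@(p-a)
    print(round(d,1),T.inv().apply(np.r_[q-p,0])*1000)
```

```text
5.9 [4.72873277e-01 8.26512532e+00 1.01218593e-15]
11.8 [1.79283486e+00 1.64378609e+01 2.01305737e-15]
17.7 [3.94590058e+00 2.44316218e+01 2.99201075e-15]
23.6 [6.90926009e+00 3.21617192e+01 3.93867465e-15]
29.5 [1.06515185e+01 3.95462577e+01 4.84301979e-15]
35.4 [1.51330288e+01 4.65070026e+01 5.69546519e-15]
```

{"method": "carry_out", "body": {"motion": [{"xyz": [0.0005, 0.0083, 0], "angular": [0, 0, -5.9]}, {"xyz": [0.0018, 0.0164, 0], "angular": [0, 0, -11.8]}, {"xyz": [0.0039, 0.0244, 0], "angular": [0, 0, -17.7]}, {"xyz": [0.0069, 0.0322, 0], "angular": [0, 0, -23.6]}, {"xyz": [0.0107, 0.0395, 0], "angular": [0, 0, -29.5]}, {"xyz": [0.0151, 0.0465, 0], "angular": [0, 0, -35.4]}, {"xyz": [0.0151, 0.0465, 0], "angular": [0, 0, -35.4]}, {"xyz": [0.0151, 0.0465, 0], "angular": [0, 0, -35.4]}, {"xyz": [0.0151, 0.0465, 0], "angular": [0, 0, -35.4]}]}}

```text
clock: 3.25
position: [0.4982, -0.3479, 0.0757]
ee_rot: [0.392, 0.92, -0.0, 0.003]
ft_force: [5.0, -1.9, 4.6]
grip_width: 0.206
grasp_force: 28.3
```

{"method": "carry_out", "body": {"motion": [{"xyz": [0, 0, 0], "angular": [0, 0, 0]}, {"xyz": [0, 0, 0], "angular": [0, 0, 0]}, {"xyz": [0, 0, 0], "angular": [0, 0, 0]}, {"xyz": [0, 0, 0], "angular": [0, 0, 0]}, {"xyz": [0, 0, -0.03], "angular": [0, 0, 0]}, {"xyz": [0, 0, -0.07], "angular": [0, 0, 0]}, {"xyz": [0, 0, -0.1], "angular": [0, 0, 0]}, {"xyz": [0, 0, -0.1], "angular": [0, 0, 0]}, {"xyz": [0, 0, -0.1], "angular": [0, 0, 0]}], "hand": 0.6}}

```text
clock: 4.15
position: [0.496, -0.3468, 0.1739]
ee_rot: [0.392, 0.92, -0.0, 0.0]
ft_force: [-0.1, -0.8, 0.3]
grip_width: 0.603
grasp_force: 0.0
```

```bash
python3 - <<'E'
from workcell import *
import pickle,cv2
from h import *
c=camera('wrist');pickle.dump(c,open('wrist.pkl','wb'))
t=camera('top');pickle.dump(t,open('top2.pkl','wb'))
im=c['img']
m=cv2.inRange(cv2.cvtColor(im,cv2.COLOR_RGB2HSV),(23,130,40),(35,255,255))
m=cv2.morphologyEx(m,cv2.MORPH_OPEN,np.ones((5,5)))
n,l,s,ce=cv2.connectedComponentsWithStats(m)
for i in range(1,n):
    if s[i][4]>300:
        ys,xs=np.where(l==i);pts=np.array([xs,ys],float).T
        (cx,cy),(w,h),_=cv2.minAreaRect(pts.astype(np.float32))
        d=np.linalg.svd(pts-pts.mean(0),full_matrices=False)[2][0];mm=pts.mean(0)
        A=p2w(c,*(mm-40*d),.099);B=p2w(c,*(mm+40*d),.099)
        print(s[i],w,h,A,B,np.degrees(np.arctan2(*(B-A)[1::-1])))
cv2.imwrite('pics/w2.png',im[:,:,::-1])
print(blobs(t['img'],(45,80,20),(85,255,255)))
E
python3 g.py .5886 -.2913 .14 0
```

```text
[ 304  161   33  128 3962] 127.0 32.0 [ 0.47361214 -0.32149985  0.099     ] [ 0.5036601  -0.35367766  0.099     ] -46.96034355668582
[([59, 127, 79, 50, 754], [99.1, 152.4]), ([55, 156, 9, 7, 24], [59.5, 158.7]), ([280, 249, 25, 25, 191], [294.3, 263.0]), ([244, 254, 25, 26, 187], [259.2, 268.1]), ([472, 256, 43, 36, 506], [493.0, 274.0])]
shift mm [-24.9 105.5  32.2] turn [-1.400e-01 -2.000e-02  1.338e+02] t 4.2 F [-0.   0.7 -0.3] w 0.597
```

View pics/w2.png

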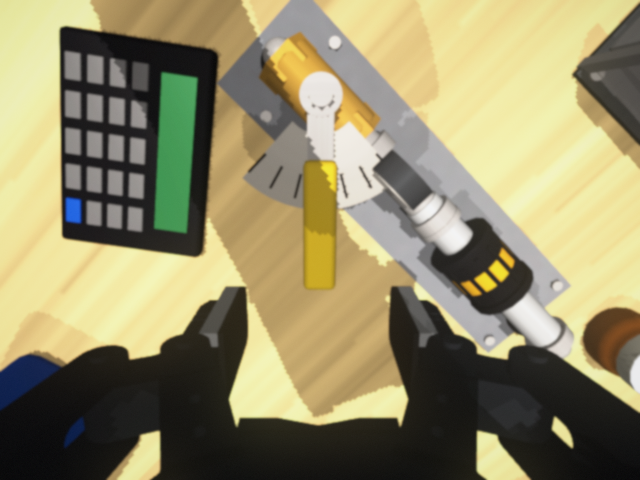

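Lever now lies over the red mark (measured 44.4°). On to the slide valve.

```bash
python3 g.py .5886 -.2925 .14 178.6; python3 -c "
from workcell import *
print(get_obs()['joint_pos'])"
```

```text
shift mm [-25.8 104.7  32.2] turn [ 1.00e-02 -1.20e-01 -4.48e+01] t 4.2 F [-0.   0.7 -0.3] w 0.597
[ 0.96108409  0.37735802 -0.53598214  1.57121156  0.19943639  1.25001842
  1.15693529]
```

{"method": "carry_out", "body": {"motion": [{"xyz": [-0.004, 0.017, 0.005], "angular": [0, 0, -7.5]}, {"xyz": [-0.008, 0.035, 0.01], "angular": [0, 0, -15]}, {"xyz": [-0.013, 0.052, 0.016], "angular": [0, 0, -22.5]}, {"xyz": [-0.017, 0.07, 0.021], "angular": [0, 0, -30]}, {"xyz": [-0.022, 0.087, 0.027], "angular": [0, 0, -37.5]}, {"xyz": [-0.0258, 0.1047, 0.0322], "angular": [0, 0, -44.8]}, {"xyz": [-0.0258, 0.1047, 0.0322], "angular": [0, 0, -44.8]}, {"xyz": [-0.0258, 0.1047, 0.0722], "angular": [0, 0, -44.8]}, {"xyz": [-0.0258, 0.1047, 0.1122], "angular": [0, 0, -44.8]}, {"xyz": [-0.0258, 0.1047, 0.1322], "angular": [0, 0, -44.8]}, {"xyz": [-0.0258, 0.1047, 0.1372], "angular": [0, 0, -44.8]}, {"xyz": [-0.0258, 0.1047, 0.1372], "angular": [0, 0, -44.8]}], "hand": 0.85}}

```text
clock: 5.45
position: [0.5886, -0.293, 0.0358]
ee_rot: [0.013, 1.0, 0.0, -0.001]
ft_force: [0.8, -0.3, 0.9]
grip_width: 0.851
grasp_force: 0.0
```

{"method": "carry_out", "body": {"motion": [{"xyz": [0, 0, 0], "angular": [0, 0, 0]}, {"xyz": [0, 0, 0], "angular": [0, 0, 0]}, {"xyz": [0, 0, 0], "angular": [0, 0, 0]}, {"xyz": [0, 0, 0], "angular": [0, 0, 0]}, {"xyz": [0, 0, 0], "angular": [0, 0, 0]}, {"xyz": [0, 0, 0], "angular": [0, 0, 0]}], "hand": 0, "grip_force": 25}}

```text
clock: 6.05
position: [0.5905, -0.2921, 0.0383]
ee_rot: [0.012, 1.0, 0.0, 0.001]
ft_force: [-1.6, 2.6, 7.0]
grip_width: 0.462
grasp_force: 25.9
```

{"method": "carry_out", "body": {"motion": [{"xyz": [-0.01, 0, 0], "angular": [0, 0, 0]}, {"xyz": [-0.02, 0, 0], "angular": [0, 0, 0]}, {"xyz": [-0.03, 0, 0], "angular": [0, 0, 0]}, {"xyz": [-0.036, 0, 0], "angular": [0, 0, 0]}, {"xyz": [-0.039, 0, 0], "angular": [0, 0, 0]}, {"xyz": [-0.039, 0, 0], "angular": [0, 0, 0]}]}}

```text
clock: 6.65
position: [0.625, -0.2928, 0.0371]
ee_rot: [0.012, 1.0, 0.001, -0.004]
ft_force: [-23.5, 7.7, 16.4]
grip_width: 0.458
grasp_force: 27.4
```

{"method": "carry_out", "body": {"motion": [{"xyz": [0.003, 0, 0], "angular": [0, 0, 0]}, {"xyz": [0.003, 0, 0], "angular": [0, 0, 0]}, {"xyz": [0.003, 0, 0], "angular": [0, 0, 0]}, {"xyz": [0.003, 0, 0], "angular": [0, 0, 0]}, {"xyz": [0.003, 0, -0.03], "angular": [0, 0, 0]}, {"xyz": [0.003, 0, -0.07], "angular": [0, 0, 0]}, {"xyz": [0.003, 0, -0.12], "angular": [0, 0, 0]}, {"xyz": [0.003, 0, -0.14], "angular": [0, 0, 0]}, {"xyz": [0.003, 0, -0.14], "angular": [0, 0, 0]}], "hand": 0.85}}

```text
clock: 7.55
position: [0.6274, -0.2941, 0.181]
ee_rot: [0.012, 1.0, -0.001, 0.003]
ft_force: [0.7, 0.2, 0.3]
grip_width: 0.848
grasp_force: 0.0
```

```bash
python3 g.py .438 .088 .16 90
python3 - <<'E'
from workcell import *
import pickle
from h import *
t=camera('top');pickle.dump(t,open('top3.pkl','wb'))
print([b for b in blobs(t['img'],(45,80,20),(85,255,255)) if 150<b[1][0]<450])
for n in('top','top3'):
    y=blobs(load(n)['img'],(20,110,60),(35,255,255),4)
    print([b for b in y if 430<b[1][0]<520 and 170<b[1][1]<255])
E
```

```text
shift mm [198.8 377.4  18.8] turn [ 0.16  0.4  88.59] t 7.5 F [0.7 0.2 0.3] w 0.848
[([280, 249, 25, 25, 193], [294.3, 262.8]), ([244, 254, 25, 26, 182], [259.0, 267.9])]
[([446, 186, 3, 6, 16], [447.1, 188.5]), ([450, 186, 11, 5, 52], [455.0, 187.9]), ([473, 237, 35, 19, 320], [489.7, 245.9]), ([447, 239, 13, 16, 78], [451.9, 244.5])]
[([464, 159, 31, 62, 544], [475.9, 189.3]), ([443, 172, 15, 7, 69], [450.1, 174.5]), ([468, 176, 3, 5, 11], [469.1, 178.0]), ([465, 178, 2, 3, 4], [465.2, 179.0]), ([487, 185, 3, 5, 7], [488.0, 187.1]), ([487, 207, 2, 4, 4], [487.2, 208.5]), ([467, 216, 28, 28, 350], [480.3, 228.7]), ([469, 221, 3, 7, 9], [469.9, 224.6]), ([447, 239, 2, 6, 7], [447.3, 241.4]), ([450, 241, 3, 3, 5], [450.6, 241.6]), ([455, 240, 2, 3, 4], [455.5, 240.8]), ([448, 244, 5, 4, 7], [450.0, 245.6]), ([453, 245, 4, 3, 4], [454.5, 246.0]), ([448, 248, 6, 6, 12], [450.9, 250.2])]
```

{"method": "carry_out", "body": {"motion": [{"xyz": [0.018, 0.034, 0], "angular": [0, 0, 8]}, {"xyz": [0.036, 0.069, 0], "angular": [0, 0, 16]}, {"xyz": [0.054, 0.103, 0.003], "angular": [0, 0, 24]}, {"xyz": [0.072, 0.137, 0.006], "angular": [0, 0, 32]}, {"xyz": [0.09, 0.171, 0.009], "angular": [0, 0, 40]}, {"xyz": [0.108, 0.206, 0.012], "angular": [0, 0, 48]}, {"xyz": [0.127, 0.24, 0.015], "angular": [0, 0, 56]}, {"xyz": [0.145, 0.274, 0.018], "angular": [0, 0, 64]}, {"xyz": [0.163, 0.309, 0.0188], "angular": [0, 0, 72]}, {"xyz": [0.181, 0.343, 0.0188], "angular": [0, 0, 80]}, {"xyz": [0.1988, 0.3774, 0.0188], "angular": [0.16, 0.4, 88.59]}, {"xyz": [0.1988, 0.3774, 0.0188], "angular": [0.16, 0.4, 88.59]}], "hand": 1}}

```text
clock: 8.8
position: [0.4334, 0.0925, 0.1567]
ee_rot: [0.707, 0.707, -0.002, -0.004]
ft_force: [1.3, -1.0, 0.8]
grip_width: 1.001
grasp_force: 0.0
```

{"method": "carry_out", "body": {"motion": [{"xyz": [0, 0, 0], "angular": [0, 0, 0]}, {"xyz": [0, 0, 0], "angular": [0, 0, 0]}]}}

```text
clock: 9.0
position: [0.4359, 0.0873, 0.1569]
ee_rot: [0.707, 0.707, -0.002, -0.003]
ft_force: [-0.0, 0.1, -0.1]
grip_width: 0.997
grasp_force: 0.0
```

```bash
python3 g.py .438 .088 .036 90
python3 - <<'E'
from workcell import *
import cv2
cv2.imwrite('pics/w3.png',camera('wrist')['img'][:,:,::-1])
E
```

```text
shift mm [  0.3   3.  120.9] turn [-0.41 -0.15  0.03] t 9.0 F [-0.   0.1 -0.1] w 0.997
```

View pics/w3.png

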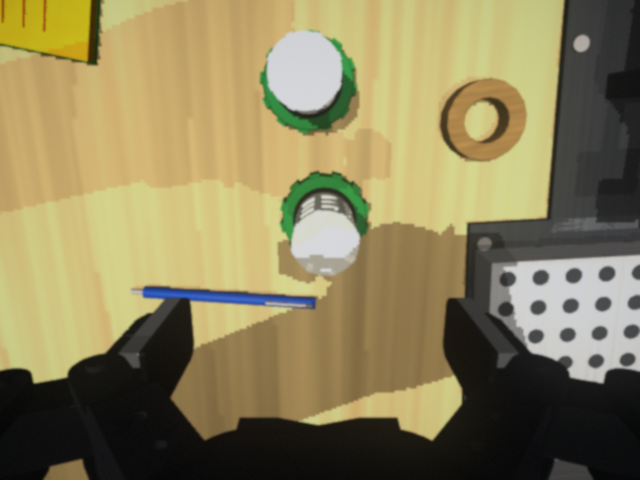

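F1 is at (325,235), centred between the fingers. F2 is at (308,75). The pen lies clear and low. Descend and grip.

{"method": "carry_out", "body": {"motion": [{"xyz": [0.0003, 0.003, 0.04], "angular": [-0.41, -0.15, 0]}, {"xyz": [0.0003, 0.003, 0.08], "angular": [-0.41, -0.15, 0]}, {"xyz": [0.0003, 0.003, 0.11], "angular": [-0.41, -0.15, 0]}, {"xyz": [0.0003, 0.003, 0.121], "angular": [-0.41, -0.15, 0]}, {"xyz": [0.0003, 0.003, 0.121], "angular": [-0.41, -0.15, 0]}]}}

```text
clock: 9.55
position: [0.4374, 0.0885, 0.0355]
ee_rot: [0.707, 0.707, -0.001, -0.001]
ft_force: [0.4, 0.7, 0.1]
grip_width: 0.999
grasp_force: 0.0
```

{"method": "carry_out", "body": {"motion": [{"xyz": [0, 0, 0], "angular": [0, 0, 0]}, {"xyz": [0, 0, 0], "angular": [0, 0, 0]}, {"xyz": [0, 0, 0], "angular": [0, 0, 0]}, {"xyz": [0, 0, 0], "angular": [0, 0, 0]}, {"xyz": [0, 0, 0], "angular": [0, 0, 0]}, {"xyz": [0, 0, 0], "angular": [0, 0, 0]}], "hand": 0, "grip_force": 40}}

```text
clock: 10.15
position: [0.439, 0.089, 0.0377]
ee_rot: [0.707, 0.707, 0.001, 0.001]
ft_force: [-2.0, -0.6, 7.5]
grip_width: 0.437
grasp_force: 39.2
```

{"method": "carry_out", "body": {"motion": [{"xyz": [0, 0, -0.02], "angular": [0, 0, 0]}, {"xyz": [0, 0, -0.05], "angular": [0, 0, 0]}, {"xyz": [0, 0, -0.08], "angular": [0, 0, 0]}, {"xyz": [0, 0, -0.08], "angular": [0, 0, 0]}]}}

```text
clock: 10.55
position: [0.4403, 0.0896, 0.1204]
ee_rot: [0.707, 0.707, 0.003, 0.003]
ft_force: [1.2, 0.4, -2.0]
grip_width: 0.433
grasp_force: 40.7
```

```bash
python3 g.py .608 -.06 .12 90;python3 g.py .608 -.06 .047 90;python3 g.py .688 .012 .12 90
```

```text
shift mm [-149.7  167.6    1.6] turn [0.43 0.01 0.02] t 10.6 F [ 1.2  0.4 -2. ] w 0.433
shift mm [-149.7  167.1   74.6] turn [0.43 0.01 0.02] t 10.6 F [ 1.2  0.4 -2. ] w 0.433
shift mm [-77.7 247.6   2.2] turn [0.43 0.01 0.02] t 10.6 F [ 1.2  0.4 -2. ] w 0.433
```

{"method": "carry_out", "body": {"motion": [{"xyz": [-0.025, 0.028, 0], "angular": [0, 0, 0]}, {"xyz": [-0.055, 0.062, 0], "angular": [0, 0, 0]}, {"xyz": [-0.085, 0.096, 0], "angular": [0, 0, 0]}, {"xyz": [-0.115, 0.13, 0], "angular": [0, 0, 0]}, {"xyz": [-0.14, 0.157, 0], "angular": [0, 0, 0]}, {"xyz": [-0.15, 0.168, 0], "angular": [0, 0, 0]}, {"xyz": [-0.15, 0.168, 0], "angular": [0, 0, 0]}, {"xyz": [-0.15, 0.168, 0.03], "angular": [0, 0, 0]}, {"xyz": [-0.15, 0.168, 0.055], "angular": [0, 0, 0]}, {"xyz": [-0.15, 0.168, 0.068], "angular": [0, 0, 0]}, {"xyz": [-0.15, 0.168, 0.071], "angular": [0, 0, 0]}, {"xyz": [-0.15, 0.168, 0.071], "angular": [0, 0, 0]}]}}

```text
clock: 11.75
position: [0.6055, -0.06, 0.046]
ee_rot: [0.707, 0.708, 0.0, 0.0]
ft_force: [-1.0, 0.2, -1.0]
grip_width: 0.435
grasp_force: 40.9
```

```bash
python3 g.py .608 -.06 .047 90
```

```text
shift mm [-0.   2.5 -1. ] turn [ 0.02 -0.01  0.07] t 11.8 F [-1.   0.2 -1. ] w 0.435
```

{"method": "carry_out", "body": {"motion": [{"xyz": [0, 0, 0], "angular": [0, 0, 0]}, {"xyz": [0, 0, 0], "angular": [0, 0, 0]}, {"xyz": [0, 0, 0], "angular": [0, 0, 0]}, {"xyz": [0, 0, 0], "angular": [0, 0, 0]}, {"xyz": [0, 0, 0], "angular": [0, 0, 0]}, {"xyz": [0, 0, -0.02], "angular": [0, 0, 0]}, {"xyz": [0, 0, -0.06], "angular": [0, 0, 0]}, {"xyz": [0, 0, -0.1], "angular": [0, 0, 0]}, {"xyz": [0, 0, -0.13], "angular": [0, 0, 0]}, {"xyz": [0, 0, -0.13], "angular": [0, 0, 0]}], "hand": 1}}

```text
clock: 12.75
position: [0.6083, -0.0607, 0.1806]
ee_rot: [0.707, 0.707, 0.003, 0.003]
ft_force: [0.5, 0.1, -0.7]
grip_width: 1.001
grasp_force: 0.0
```

```bash
python3 g.py .4275 .175 .16 90
python3 - <<'E'
from workcell import *
import pickle
from h import *
t=camera('top');pickle.dump(t,open('top3.pkl','wb'))
for b in blobs(t['img'],(45,80,20),(85,255,255)):
    if 150<b[1][0]<450: print(b, p2w(t,b[0][0]+b[0][2]/2-.5,b[0][1]+b[0][3]/2-.5,.012))
E
```

```text
shift mm [ 235.7 -181.    18.9] turn [0.47 0.05 0.01] t 12.8 F [ 0.5  0.1 -0.7] w 1.001
([340, 181, 13, 22, 97], [344.3, 193.5]) [ 0.60345448 -0.04738205  0.012     ]
([244, 254, 25, 26, 184], [259.1, 267.9]) [0.42754439 0.17503885 0.012     ]
```

{"method": "carry_out", "body": {"motion": [{"xyz": [0.03, -0.023, 0], "angular": [0, 0, 0]}, {"xyz": [0.065, -0.05, 0], "angular": [0, 0, 0]}, {"xyz": [0.1, -0.077, 0.005], "angular": [0, 0, 0]}, {"xyz": [0.135, -0.104, 0.01], "angular": [0.2, 0, 0]}, {"xyz": [0.17, -0.131, 0.015], "angular": [0.4, 0, 0]}, {"xyz": [0.205, -0.158, 0.019], "angular": [0.4, 0, 0]}, {"xyz": [0.23, -0.177, 0.019], "angular": [0.4, 0, 0]}, {"xyz": [0.2357, -0.181, 0.019], "angular": [0.4, 0, 0]}, {"xyz": [0.2357, -0.181, 0.019], "angular": [0.4, 0, 0]}, {"xyz": [0.2357, -0.181, 0.019], "angular": [0.4, 0, 0]}]}}

```text
clock: 13.8
position: [0.4255, 0.1736, 0.1561]
ee_rot: [0.708, 0.707, -0.002, -0.002]
ft_force: [-0.0, -1.0, -0.6]
grip_width: 0.998
grasp_force: 0.0
```

```bash
python3 g.py .4275 .175 .036 90
```

```text
shift mm [  1.4   2.8 120.1] turn [-0.38  0.01 -0.07] t 13.8 F [-0.  -1.  -0.6] w 0.998
```

{"method": "carry_out", "body": {"motion": [{"xyz": [0.001, 0.002, 0.04], "angular": [-0.4, 0, 0]}, {"xyz": [0.001, 0.002, 0.08], "angular": [-0.4, 0, 0]}, {"xyz": [0.001, 0.002, 0.11], "angular": [-0.4, 0, 0]}, {"xyz": [0.001, 0.002, 0.12], "angular": [-0.4, 0, 0]}, {"xyz": [0.001, 0.002, 0.12], "angular": [-0.4, 0, 0]}]}}

```text
clock: 14.3
position: [0.426, 0.1749, 0.0356]
ee_rot: [0.708, 0.707, -0.001, -0.001]
ft_force: [0.2, 0.1, 0.3]
grip_width: 1.0
grasp_force: 0.0
```

{"method": "carry_out", "body": {"motion": [{"xyz": [0, 0, 0], "angular": [0, 0, 0]}, {"xyz": [0, 0, 0], "angular": [0, 0, 0]}, {"xyz": [0, 0, 0], "angular": [0, 0, 0]}, {"xyz": [0, 0, 0], "angular": [0, 0, 0]}, {"xyz": [0, 0, 0], "angular": [0, 0, 0]}, {"xyz": [0, 0, 0], "angular": [0, 0, 0]}], "hand": 0}}

```text
clock: 14.9
position: [0.4271, 0.1759, 0.0377]
ee_rot: [0.707, 0.707, 0.001, 0.001]
ft_force: [-0.8, -0.3, 6.8]
grip_width: 0.434
grasp_force: 29.3
```

{"method": "carry_out", "body": {"motion": [{"xyz": [0, 0, -0.02], "angular": [0, 0, 0]}, {"xyz": [0, 0, -0.05], "angular": [0, 0, 0]}, {"xyz": [0, 0, -0.08], "angular": [0, 0, 0]}, {"xyz": [0, 0, -0.09], "angular": [0, 0, 0]}, {"xyz": [0, 0, -0.09], "angular": [0, 0, 0]}]}}

```text
clock: 15.4
position: [0.4271, 0.1759, 0.1278]
ee_rot: [0.707, 0.707, 0.001, 0.001]
ft_force: [0.6, 0.2, -0.2]
grip_width: 0.434
grasp_force: 40.4
```

```bash
python3 g.py .686 .008 .125 90
```

```text
shift mm [-167.8  258.9    3.9] turn [ 0.24  0.   -0.02] t 15.4 F [ 0.6  0.2 -0.2] w 0.434
```

{"method": "carry_out", "body": {"motion": [{"xyz": [-0.022, 0.034, 0], "angular": [0, 0, 0]}, {"xyz": [-0.046, 0.07, 0], "angular": [0, 0, 0]}, {"xyz": [-0.07, 0.108, 0], "angular": [0, 0, 0]}, {"xyz": [-0.095, 0.147, 0], "angular": [0, 0, 0]}, {"xyz": [-0.12, 0.185, 0], "angular": [0, 0, 0]}, {"xyz": [-0.142, 0.219, 0], "angular": [0, 0, 0]}, {"xyz": [-0.16, 0.247, 0], "angular": [0, 0, 0]}, {"xyz": [-0.168, 0.259, 0], "angular": [0, 0, 0]}, {"xyz": [-0.168, 0.259, 0], "angular": [0, 0, 0]}, {"xyz": [-0.168, 0.259, 0], "angular": [0, 0, 0]}]}}

```text
clock: 16.4
position: [0.6841, 0.0086, 0.125]
ee_rot: [0.707, 0.707, -0.0, -0.001]
ft_force: [-0.3, 0.9, -1.2]
grip_width: 0.437
grasp_force: 40.6
```

{"method": "carry_out", "body": {"motion": [{"xyz": [0, 0, 0.03], "angular": [0, 0, 0]}, {"xyz": [0, 0, 0.06], "angular": [0, 0, 0]}, {"xyz": [0, 0, 0.076], "angular": [0, 0, 0]}, {"xyz": [0, 0, 0.08], "angular": [0, 0, 0]}, {"xyz": [0, 0, 0.08], "angular": [0, 0, 0]}]}}

```text
clock: 16.9
position: [0.6845, 0.0087, 0.0469]
ee_rot: [0.707, 0.708, 0.0, -0.0]
ft_force: [0.9, 0.4, -0.3]
grip_width: 0.433
grasp_force: 41.0
```

{"method": "carry_out", "body": {"motion": [{"xyz": [0, 0, 0], "angular": [0, 0, 0]}, {"xyz": [0, 0, 0], "angular": [0, 0, 0]}, {"xyz": [0, 0, 0], "angular": [0, 0, 0]}, {"xyz": [0, 0, 0], "angular": [0, 0, 0]}, {"xyz": [0, 0, 0], "angular": [0, 0, 0]}, {"xyz": [0, 0, -0.02], "angular": [0, 0, 0]}, {"xyz": [0, 0, -0.06], "angular": [0, 0, 0]}, {"xyz": [0, 0, -0.1], "angular": [0, 0, 0]}, {"xyz": [0, 0, -0.12], "angular": [0, 0, 0]}, {"xyz": [0, 0, -0.12], "angular": [0, 0, 0]}], "hand": 1}}

```text
clock: 17.9
position: [0.6869, 0.0082, 0.1709]
ee_rot: [0.707, 0.707, 0.003, 0.002]
ft_force: [0.3, 0.4, -0.2]
grip_width: 0.999
grasp_force: 0.0
```

```bash
python3 g.py .638 .237 .15 93.3
```

```text
shift mm [228.8 -49.   20.6] turn [ 0.4  -0.01 -3.3 ] t 17.9 F [ 0.3  0.4 -0.2] w 0.999
```

{"method": "carry_out", "body": {"motion": [{"xyz": [0.035, -0.008, 0], "angular": [0, 0, -1]}, {"xyz": [0.07, -0.015, 0], "angular": [0, 0, -2]}, {"xyz": [0.11, -0.024, 0], "angular": [0.2, 0, -3.3]}, {"xyz": [0.15, -0.032, 0], "angular": [0.4, 0, -3.3]}, {"xyz": [0.19, -0.041, 0.01], "angular": [0.4, 0, -3.3]}, {"xyz": [0.22, -0.047, 0.02], "angular": [0.4, 0, -3.3]}, {"xyz": [0.229, -0.049, 0.0206], "angular": [0.4, 0, -3.3]}, {"xyz": [0.229, -0.049, 0.0206], "angular": [0.4, 0, -3.3]}, {"xyz": [0.229, -0.049, 0.0206], "angular": [0.4, 0, -3.3]}], "hand": 0.95}}

```text
clock: 18.8
position: [0.6369, 0.2351, 0.1459]
ee_rot: [0.687, 0.727, -0.002, -0.002]
ft_force: [0.2, -0.4, 0.0]
grip_width: 0.954
grasp_force: 0.0
```

Run:
```python
from workcell import *
import pickle
from h import *
np.set_printoptions(precision=4,suppress=True)
t=camera('top');pickle.dump(t,open('top4.pkl','wb'))
c=camera('wrist');pickle.dump(c,open('wrist.pkl','wb'))
im=np.hstack([c['img'],])
cv2.imwrite('pics/w4.png',c['img'][:,:,::-1])
a=cv2.resize(t['img'][120:290,280:520,::-1],None,fx=10/3,fy=10/3,interpolation=2);cv2.imwrite('pics/b2.png',cv2.convertScaleAbs(a,alpha=1.7))
for b in blobs(t['img'],(45,80,20),(85,255,255)):
    if 150<b[1][0]<450: print(b, p2w(t,b[0][0]+b[0][2]/2-.5,b[0][1]+b[0][3]/2-.5,.021))
for h1,h2 in((0,8),(172,179)): print([b for b in blobs(c['img'],(h1,150,60),(h2,255,255),100)])
print(get_obs()['position'])
```

```text
([310, 151, 25, 22, 182], [322.3, 163.5]) [0.6781 0.0088 0.021 ]
([339, 181, 26, 22, 178], [350.9, 194.4]) [ 0.6011 -0.0603  0.021 ]
[([345, 174, 61, 185, 2657], [372.1, 257.5])]
[]
[0.6372 0.2346 0.1463]
```

View pics/w4.png

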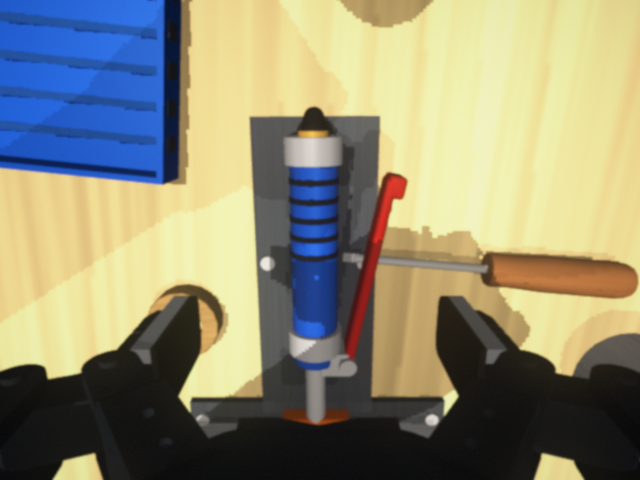

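View pics/b2.png

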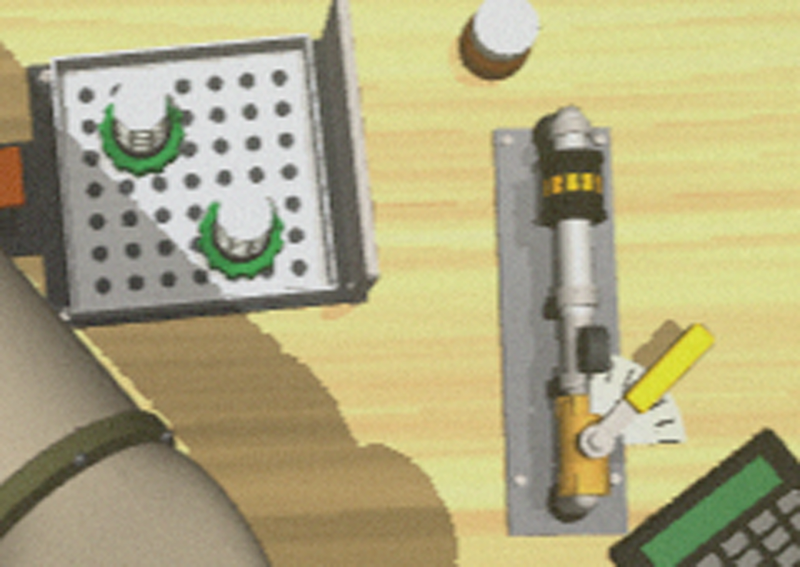

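```bash
python3 - <<'E'
from h import *
np.set_printoptions(precision=4,suppress=True)
c=load('wrist')
print('grip',p2w(c,314,200,.065),p2w(c,315,320,.065));print('hinge',p2w(c,343,366,.074),'end',p2w(c,395,178,.074))
t=load('top4');B=lambda x,y,z:p2w(t,280+x*.3,120+y*.3,z)
print('slide',B(572,233,.06),B(574,185,.06),B(572,270,.04)-B(572,222,.04))
E
python3 g.py .6375 .232 .046 93.3
```

```text
grip [0.6336 0.2589 0.065 ] [0.638  0.1877 0.065 ]
hinge [0.6557 0.164  0.074 ] end [0.6745 0.2743 0.074 ]
slide [ 0.5886 -0.2913  0.06  ] [ 0.6228 -0.2948  0.06  ] [-0.0347  0.0022  0.    ]
shift mm [ -2.5   0.7 100.3] turn [-0.31  0.04 -0.15] t 18.9 F [ 0.3 -0.3  0.6] w 0.946
```

Both filters are in the tray (crop (143,120) and (240,230)), the slide is on (34 mm of travel) and the throttle is over the mark. In the wrist view the gun is centred at x≈316, with the lever at (372,257). Descend onto the gun.

{"method": "carry_out", "body": {"motion": [{"xyz": [0.0035, 0.002, 0.01], "angular": [-0.3, 0, 0]}, {"xyz": [0.0035, 0.002, 0.05], "angular": [-0.3, 0, 0]}, {"xyz": [0.0035, 0.002, 0.085], "angular": [-0.3, 0, 0]}, {"xyz": [0.0035, 0.002, 0.1], "angular": [-0.3, 0, 0]}, {"xyz": [0.0035, 0.002, 0.1], "angular": [-0.3, 0, 0]}]}}

```text
clock: 19.4
position: [0.6363, 0.2393, 0.0437]
ee_rot: [0.687, 0.727, -0.002, -0.001]
ft_force: [0.1, -0.5, 0.2]
grip_width: 0.948
grasp_force: 0.0
```

{"method": "carry_out", "body": {"motion": [{"xyz": [0, 0, 0], "angular": [0, 0, 0]}, {"xyz": [0, 0, 0], "angular": [0, 0, 0]}, {"xyz": [0, 0, 0], "angular": [0, 0, 0]}, {"xyz": [0, 0, 0], "angular": [0, 0, 0]}, {"xyz": [0, 0, 0], "angular": [0, 0, 0]}, {"xyz": [0, 0, 0], "angular": [0, 0, 0]}, {"xyz": [0, 0, 0], "angular": [0, 0, 0]}], "hand": 0, "grip_force": 35}}

```text
clock: 20.1
position: [0.6384, 0.241, 0.0499]
ee_rot: [0.686, 0.727, 0.001, 0.001]
ft_force: [-4.0, -2.7, 14.2]
grip_width: 0.387
grasp_force: 37.1
```

{"method": "carry_out", "body": {"motion": [{"xyz": [0, 0, 0], "angular": [0, 0, 0]}, {"xyz": [0, 0, 0], "angular": [0, 0, 0]}, {"xyz": [0, 0, 0], "angular": [0, 0, 0]}, {"xyz": [0, 0, 0], "angular": [0, 0, 0]}, {"xyz": [0, 0, 0], "angular": [0, 0, 0]}, {"xyz": [0, 0, 0], "angular": [0, 0, 0]}, {"xyz": [0, 0, 0], "angular": [0, 0, 0]}, {"xyz": [0, 0, 0], "angular": [0, 0, 0]}]}}

```text
clock: 20.9
position: [0.6384, 0.2411, 0.0499]
ee_rot: [0.686, 0.727, 0.001, 0.001]
ft_force: [-3.9, -2.5, 15.0]
grip_width: 0.39
grasp_force: 37.1
```

Run:
```python
from workcell import *
import pickle
from h import *
t=camera('top');pickle.dump(t,open('top5.pkl','wb'));s=camera('scene');pickle.dump(s,open('scene5.pkl','wb'))
a=cv2.resize(s['img'][220:400,190:400,::-1],None,fx=3,fy=3,interpolation=2);cv2.imwrite('pics/s5.png',cv2.convertScaleAbs(a,alpha=1.4))
for b in blobs(t['img'],(45,80,20),(85,255,255)):
    if 150<b[1][0]<450: print(b, p2w(t,b[0][0]+b[0][2]/2-.5,b[0][1]+b[0][3]/2-.5,.021))
```

```text
([310, 151, 25, 22, 178], [322.1, 163.6]) [0.67805138 0.00877876 0.021     ]
([339, 181, 26, 22, 179], [350.9, 194.4]) [ 0.60106843 -0.06031445  0.021     ]
```

View pics/s5.png

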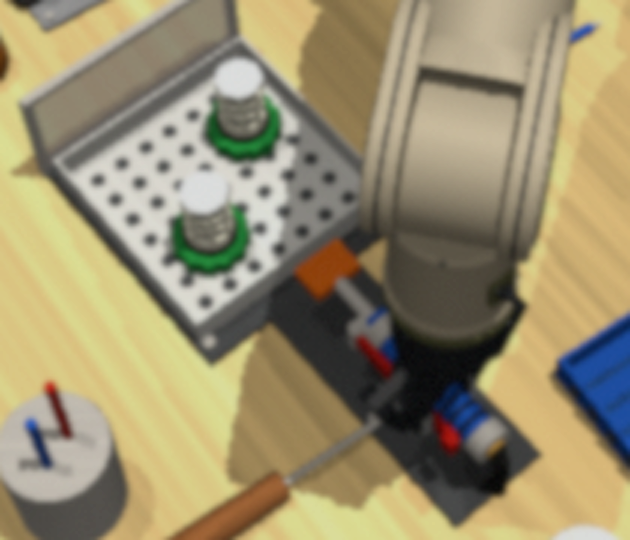

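The lever is held squeezed and parallel to the grip, with both filters upright in the tray (crop (243,110), (208,220)). Release.

{"method": "carry_out", "body": {"motion": [{"xyz": [0, 0, 0], "angular": [0, 0, 0]}, {"xyz": [0, 0, 0], "angular": [0, 0, 0]}, {"xyz": [0, 0, 0], "angular": [0, 0, 0]}, {"xyz": [0, 0, 0], "angular": [0, 0, 0]}, {"xyz": [0, 0, 0], "angular": [0, 0, 0]}, {"xyz": [0, 0, 0], "angular": [0, 0, 0]}, {"xyz": [0, 0, -0.02], "angular": [0, 0, 0]}, {"xyz": [0, 0, -0.06], "angular": [0, 0, 0]}, {"xyz": [0, 0, -0.1], "angular": [0, 0, 0]}, {"xyz": [0, 0, -0.12], "angular": [0, 0, 0]}, {"xyz": [0, 0, -0.12], "angular": [0, 0, 0]}], "hand": 0.95}}

```text
clock: 22.1
position: [0.6387, 0.2415, 0.1702]
ee_rot: [0.686, 0.727, 0.002, 0.001]
ft_force: [-0.7, -0.2, 0.8]
grip_width: 0.951
grasp_force: 0.0
```

```bash
python3 g.py .6845 .0087 .16 90
```

```text
shift mm [-235.1   32.2    9.8] turn [ 0.25 -0.13  3.31] t 22.1 F [-0.7 -0.2  0.8] w 0.951
```

{"method": "carry_out", "body": {"motion": [{"xyz": [-0.03, 0.004, 0], "angular": [0, 0, 1]}, {"xyz": [-0.07, 0.01, 0], "angular": [0, 0, 2]}, {"xyz": [-0.11, 0.015, 0], "angular": [0, 0, 3.3]}, {"xyz": [-0.15, 0.021, 0], "angular": [0.2, -0.1, 3.3]}, {"xyz": [-0.19, 0.026, 0.005], "angular": [0.2, -0.1, 3.3]}, {"xyz": [-0.225, 0.031, 0.01], "angular": [0.2, -0.1, 3.3]}, {"xyz": [-0.235, 0.032, 0.01], "angular": [0.2, -0.1, 3.3]}, {"xyz": [-0.235, 0.032, 0.01], "angular": [0.2, -0.1, 3.3]}, {"xyz": [-0.235, 0.032, 0.01], "angular": [0.2, -0.1, 3.3]}], "hand": 1}}

```text
clock: 23.0
position: [0.6825, 0.0094, 0.1557]
ee_rot: [0.707, 0.708, -0.002, -0.002]
ft_force: [-0.2, 0.8, 0.9]
grip_width: 1.0
grasp_force: 0.0
```

```bash
python3 g.py .6845 .0087 .045 90
python3 - <<'E'
from workcell import *
import pickle
from h import *
t=camera('top');pickle.dump(t,open('top5.pkl','wb'))
for b in blobs(t['img'],(45,80,20),(85,255,255)):
    if 150<b[1][0]<450: print(b, p2w(t,b[0][0]+b[0][2]/2-.5,b[0][1]+b[0][3]/2-.5,.021))
for n in ('top','top5'):
    b=[b for b in blobs(load(n)['img'],(0,150,60),(8,255,255)) if 200<b[1][0]<265 and 150<b[1][1]<185];print(b)
E
```

```text
shift mm [ -0.7   2.5 110.7] turn [-0.28  0.03  0.1 ] t 23.0 F [-0.2  0.8  0.9] w 1.0
([310, 152, 10, 20, 62], [313.1, 161.8]) [0.67868955 0.02708236 0.021     ]
[([209, 159, 44, 9, 110], [228.8, 163.7])]
[([209, 159, 44, 9, 114], [228.7, 163.8])]
```

The lever has sprung back. Grip F2.

{"method": "carry_out", "body": {"motion": [{"xyz": [-0.001, 0.002, 0.04], "angular": [-0.3, 0, 0]}, {"xyz": [-0.001, 0.002, 0.08], "angular": [-0.3, 0, 0]}, {"xyz": [-0.001, 0.002, 0.1], "angular": [-0.3, 0, 0]}, {"xyz": [-0.001, 0.002, 0.11], "angular": [-0.3, 0, 0]}, {"xyz": [-0.001, 0.002, 0.11], "angular": [-0.3, 0, 0]}]}}

```text
clock: 23.55
position: [0.6838, 0.008, 0.0452]
ee_rot: [0.706, 0.708, -0.001, 0.0]
ft_force: [-0.2, 0.2, 0.1]
grip_width: 1.001
grasp_force: 0.0
```

{"method": "carry_out", "body": {"motion": [{"xyz": [0, 0, 0], "angular": [0, 0, 0]}, {"xyz": [0, 0, 0], "angular": [0, 0, 0]}, {"xyz": [0, 0, 0], "angular": [0, 0, 0]}, {"xyz": [0, 0, 0], "angular": [0, 0, 0]}, {"xyz": [0, 0, 0], "angular": [0, 0, 0]}, {"xyz": [0, 0, 0], "angular": [0, 0, 0]}], "hand": 0, "grip_force": 40}}

```text
clock: 24.15
position: [0.6852, 0.0065, 0.0474]
ee_rot: [0.707, 0.707, 0.0, 0.002]
ft_force: [-1.8, -0.4, 6.6]
grip_width: 0.436
grasp_force: 40.0
```

{"method": "carry_out", "body": {"motion": [{"xyz": [0, 0, -0.03], "angular": [0, 0, 0]}, {"xyz": [0, 0, -0.06], "angular": [0, 0, 0]}, {"xyz": [0, 0, -0.09], "angular": [0, 0, 0]}, {"xyz": [0, 0, -0.11], "angular": [0, 0, 0]}, {"xyz": [0, 0, -0.11], "angular": [0, 0, 0]}]}}

```text
clock: 24.65
position: [0.6859, 0.0069, 0.1596]
ee_rot: [0.707, 0.707, 0.002, 0.003]
ft_force: [0.3, -0.0, -1.3]
grip_width: 0.436
grasp_force: 40.6
```

```bash
python3 g.py .486 .382 .155 90
```

```text
shift mm [ 375.1 -200.     2.8] turn [ 0.36  0.09 -0.01] t 24.6 F [ 0.3 -0.  -1.3] w 0.436
```

{"method": "carry_out", "body": {"motion": [{"xyz": [0.03, -0.016, 0], "angular": [0, 0, 0]}, {"xyz": [0.07, -0.037, 0], "angular": [0, 0, 0]}, {"xyz": [0.11, -0.059, 0], "angular": [0, 0, 0]}, {"xyz": [0.15, -0.08, 0], "angular": [0, 0, 0]}, {"xyz": [0.19, -0.101, 0], "angular": [0, 0, 0]}, {"xyz": [0.23, -0.123, 0], "angular": [0, 0, 0]}, {"xyz": [0.27, -0.144, 0], "angular": [0, 0, 0]}, {"xyz": [0.31, -0.165, 0], "angular": [0.2, 0, 0]}, {"xyz": [0.345, -0.184, 0], "angular": [0.4, 0, 0]}, {"xyz": [0.368, -0.196, 0], "angular": [0.4, 0, 0]}, {"xyz": [0.375, -0.2, 0], "angular": [0.4, 0, 0]}, {"xyz": [0.375, -0.2, 0], "angular": [0.4, 0, 0]}]}}

```text
clock: 25.85
position: [0.4832, 0.3822, 0.1543]
ee_rot: [0.706, 0.708, -0.003, -0.002]
ft_force: [0.6, 0.2, -0.3]
grip_width: 0.435
grasp_force: 40.6
```

```bash
python3 g.py .486 .382 .044 90; python3 -c "
from h import *
print('can',p2w(load('top'),146,170,.115))"
```

```text
shift mm [ -0.    3.6 110.3] turn [-0.41  0.12  0.14] t 25.9 F [ 0.6  0.2 -0.3] w 0.435
can [0.64560266 0.40306901 0.115     ]
```

{"method": "carry_out", "body": {"motion": [{"xyz": [0, 0.002, 0.04], "angular": [-0.4, 0, 0]}, {"xyz": [0, 0.002, 0.08], "angular": [-0.4, 0, 0]}, {"xyz": [0, 0.002, 0.1], "angular": [-0.4, 0, 0]}, {"xyz": [0, 0.002, 0.108], "angular": [-0.4, 0, 0]}, {"xyz": [0, 0.002, 0.11], "angular": [-0.4, 0, 0]}, {"xyz": [0, 0.002, 0.11], "angular": [-0.4, 0, 0]}]}}

```text
clock: 26.45
position: [0.4866, 0.3811, 0.0461]
ee_rot: [0.707, 0.707, 0.0, 0.001]
ft_force: [-0.4, 0.5, -0.5]
grip_width: 0.434
grasp_force: 40.6
```

{"method": "carry_out", "body": {"motion": [{"xyz": [0, 0, 0], "angular": [0, 0, 0]}, {"xyz": [0, 0, 0], "angular": [0, 0, 0]}, {"xyz": [0, 0, 0], "angular": [0, 0, 0]}, {"xyz": [0, 0, 0], "angular": [0, 0, 0]}, {"xyz": [0, 0, 0], "angular": [0, 0, 0]}, {"xyz": [0, 0, -0.02], "angular": [0, 0, 0]}, {"xyz": [0, 0, -0.06], "angular": [0, 0, 0]}, {"xyz": [0, 0, -0.1], "angular": [0, 0, 0]}, {"xyz": [0, 0, -0.12], "angular": [0, 0, 0]}, {"xyz": [0, 0, -0.12], "angular": [0, 0, 0]}], "hand": 1}}

```text
clock: 27.45
position: [0.4866, 0.3829, 0.1689]
ee_rot: [0.707, 0.707, 0.002, 0.001]
ft_force: [0.2, -0.9, -0.3]
grip_width: 1.001
grasp_force: 0.0
```

```bash
python3 g.py .6065 -.06 .16 90
python3 - <<'E'
from workcell import *
import pickle
from h import *
t=camera('top');pickle.dump(t,open('top6.pkl','wb'))
for b in blobs(t['img'],(45,80,20),(85,255,255)):
    if 140<b[1][0]<450: print(b, p2w(t,b[0][0]+b[0][2]/2-.5,b[0][1]+b[0][3]/2-.5,.021))
E
```

```text
shift mm [-443.   119.8    8.9] turn [ 0.31 -0.08  0.01] t 27.4 F [ 0.2 -0.9 -0.3] w 1.001
([340, 181, 25, 22, 168], [350.9, 194.2]) [ 0.60102745 -0.06152278  0.021     ]
([163, 233, 20, 24, 153], [175.3, 243.3]) [0.48613212 0.37365258 0.021     ]
```

{"method": "carry_out", "body": {"motion": [{"xyz": [-0.035, 0.01, 0], "angular": [0, 0, 0]}, {"xyz": [-0.08, 0.022, 0], "angular": [0, 0, 0]}, {"xyz": [-0.125, 0.034, 0], "angular": [0, 0, 0]}, {"xyz": [-0.17, 0.046, 0], "angular": [0, 0, 0]}, {"xyz": [-0.215, 0.058, 0], "angular": [0, 0, 0]}, {"xyz": [-0.26, 0.07, 0], "angular": [0, 0, 0]}, {"xyz": [-0.305, 0.082, 0], "angular": [0, 0, 0]}, {"xyz": [-0.35, 0.095, 0.004], "angular": [0.2, 0, 0]}, {"xyz": [-0.395, 0.107, 0.009], "angular": [0.3, 0, 0]}, {"xyz": [-0.43, 0.117, 0.009], "angular": [0.3, 0, 0]}, {"xyz": [-0.443, 0.12, 0.009], "angular": [0.3, 0, 0]}, {"xyz": [-0.443, 0.12, 0.009], "angular": [0.3, 0, 0]}]}}

```text
clock: 28.7
position: [0.6051, -0.0638, 0.1556]
ee_rot: [0.708, 0.706, -0.003, -0.002]
ft_force: [-0.6, 1.0, -0.3]
grip_width: 0.996
grasp_force: 0.0
```

{"method": "carry_out", "body": {"motion": [{"xyz": [0, 0, 0], "angular": [0, 0, 0]}, {"xyz": [0, 0, 0], "angular": [0, 0, 0]}]}}

```text
clock: 28.9
position: [0.6053, -0.0589, 0.157]
ee_rot: [0.706, 0.708, -0.002, -0.001]
ft_force: [0.4, -0.0, 0.0]
grip_width: 1.002
grasp_force: 0.0
```

```bash
python3 g.py .6065 -.06 .045 90
```

```text
shift mm [ -1.1   1.7 112. ] turn [-0.26  0.05  0.19] t 28.9 F [ 0.4 -0.   0. ] w 1.002
```

{"method": "carry_out", "body": {"motion": [{"xyz": [-0.001, 0.001, 0.04], "angular": [-0.3, 0, 0]}, {"xyz": [-0.001, 0.001, 0.08], "angular": [-0.3, 0, 0]}, {"xyz": [-0.001, 0.001, 0.1], "angular": [-0.3, 0, 0]}, {"xyz": [-0.001, 0.001, 0.111], "angular": [-0.3, 0, 0]}, {"xyz": [-0.001, 0.001, 0.111], "angular": [-0.3, 0, 0]}]}}

```text
clock: 29.4
position: [0.6054, -0.0613, 0.0452]
ee_rot: [0.706, 0.708, -0.001, 0.0]
ft_force: [0.6, 0.5, 0.3]
grip_width: 1.001
grasp_force: 0.0
```

{"method": "carry_out", "body": {"motion": [{"xyz": [0, 0, 0], "angular": [0, 0, 0]}, {"xyz": [0, 0, 0], "angular": [0, 0, 0]}, {"xyz": [0, 0, 0], "angular": [0, 0, 0]}, {"xyz": [0, 0, 0], "angular": [0, 0, 0]}, {"xyz": [0, 0, 0], "angular": [0, 0, 0]}, {"xyz": [0, 0, 0], "angular": [0, 0, 0]}], "hand": 0}}

```text
clock: 30.0
position: [0.6068, -0.0626, 0.0473]
ee_rot: [0.707, 0.707, 0.0, 0.002]
ft_force: [-1.6, -0.2, 7.3]
grip_width: 0.439
grasp_force: 39.9
```

{"method": "carry_out", "body": {"motion": [{"xyz": [0, 0, -0.03], "angular": [0, 0, 0]}, {"xyz": [0, 0, -0.06], "angular": [0, 0, 0]}, {"xyz": [0, 0, -0.09], "angular": [0, 0, 0]}, {"xyz": [0, 0, -0.11], "angular": [0, 0, 0]}, {"xyz": [0, 0, -0.11], "angular": [0, 0, 0]}]}}

```text
clock: 30.5
position: [0.6076, -0.0624, 0.1593]
ee_rot: [0.707, 0.707, 0.001, 0.003]
ft_force: [0.6, -0.2, -1.5]
grip_width: 0.437
grasp_force: 40.4
```

```bash
python3 g.py .416 .305 .155 90
```

```text
shift mm [ 367.4 -191.6    2.3] turn [ 0.35  0.14 -0.  ] t 30.5 F [ 0.6 -0.2 -1.5] w 0.437
```

{"method": "carry_out", "body": {"motion": [{"xyz": [0.03, -0.016, 0], "angular": [0, 0, 0]}, {"xyz": [0.07, -0.036, 0], "angular": [0, 0, 0]}, {"xyz": [0.11, -0.057, 0], "angular": [0, 0, 0]}, {"xyz": [0.15, -0.078, 0], "angular": [0, 0, 0]}, {"xyz": [0.19, -0.099, 0], "angular": [0, 0, 0]}, {"xyz": [0.23, -0.12, 0], "angular": [0, 0, 0]}, {"xyz": [0.27, -0.141, 0], "angular": [0, 0, 0]}, {"xyz": [0.31, -0.162, 0], "angular": [0.2, 0, 0]}, {"xyz": [0.34, -0.177, 0], "angular": [0.4, 0, 0]}, {"xyz": [0.36, -0.188, 0], "angular": [0.4, 0, 0]}, {"xyz": [0.3674, -0.1916, 0], "angular": [0.4, 0, 0]}, {"xyz": [0.3674, -0.1916, 0], "angular": [0.4, 0, 0]}]}}

```text
clock: 31.7
position: [0.4137, 0.3053, 0.1546]
ee_rot: [0.706, 0.708, -0.003, -0.002]
ft_force: [1.1, -0.1, -0.4]
grip_width: 0.437
grasp_force: 40.5
```

```bash
python3 g.py .416 .305 .045 90
```

```text
shift mm [-1.000e-01  3.000e+00  1.096e+02] turn [-0.39  0.11  0.11] t 31.7 F [ 1.1 -0.1 -0.4] w 0.437
```

{"method": "carry_out", "body": {"motion": [{"xyz": [0, 0.002, 0.04], "angular": [-0.4, 0, 0]}, {"xyz": [0, 0.002, 0.08], "angular": [-0.4, 0, 0]}, {"xyz": [0, 0.002, 0.1], "angular": [-0.4, 0, 0]}, {"xyz": [0, 0.002, 0.108], "angular": [-0.4, 0, 0]}, {"xyz": [0, 0.002, 0.111], "angular": [-0.4, 0, 0]}, {"xyz": [0, 0.002, 0.111], "angular": [-0.4, 0, 0]}]}}

```text
clock: 32.3
position: [0.4165, 0.3045, 0.0448]
ee_rot: [0.707, 0.707, 0.0, 0.001]
ft_force: [-0.6, 0.9, -1.5]
grip_width: 0.433
grasp_force: 40.7
```

{"method": "carry_out", "body": {"motion": [{"xyz": [0, 0, 0], "angular": [0, 0, 0]}, {"xyz": [0, 0, 0], "angular": [0, 0, 0]}, {"xyz": [0, 0, 0], "angular": [0, 0, 0]}, {"xyz": [0, 0, 0], "angular": [0, 0, 0]}, {"xyz": [0, 0, 0], "angular": [0, 0, 0]}, {"xyz": [0, 0, -0.02], "angular": [0, 0, 0]}, {"xyz": [0, 0, -0.06], "angular": [0, 0, 0]}, {"xyz": [0, 0, -0.1], "angular": [0, 0, 0]}, {"xyz": [0, 0, -0.13], "angular": [0, 0, 0]}, {"xyz": [0, 0, -0.13], "angular": [0, 0, 0]}], "hand": 1}}

```text
clock: 33.3
position: [0.4171, 0.3066, 0.1784]
ee_rot: [0.707, 0.707, 0.003, 0.002]
ft_force: [-0.1, 0.1, -0.3]
grip_width: 1.0
grasp_force: 0.0
```

```bash
python3 g.py .6245 -.2932 .18 178.6
```

```text
shift mm [-599.8  207.2   -1. ] turn [  0.37   0.25 -88.59] t 33.3 F [-0.1  0.1 -0.3] w 1.0
```

{"method": "carry_out", "body": {"motion": [{"xyz": [-0.04, 0.014, 0], "angular": [0, 0, -7]}, {"xyz": [-0.08, 0.028, 0], "angular": [0, 0, -14]}, {"xyz": [-0.12, 0.041, 0], "angular": [0, 0, -21]}, {"xyz": [-0.16, 0.055, 0], "angular": [0, 0, -28]}, {"xyz": [-0.2, 0.069, 0], "angular": [0, 0, -35]}, {"xyz": [-0.24, 0.083, 0], "angular": [0, 0, -42]}, {"xyz": [-0.28, 0.097, 0], "angular": [0, 0, -49]}, {"xyz": [-0.32, 0.11, 0], "angular": [0, 0, -56]}, {"xyz": [-0.36, 0.124, 0], "angular": [0, 0, -63]}, {"xyz": [-0.4, 0.138, 0], "angular": [0, 0, -70]}, {"xyz": [-0.44, 0.152, 0], "angular": [0, 0, -77]}, {"xyz": [-0.47, 0.162, 0], "angular": [0, 0, -84]}], "hand": 0.85}}

```text
clock: 34.5
position: [0.5777, -0.1681, 0.1741]
ee_rot: [0.051, 0.999, -0.001, 0.0]
ft_force: [0.4, -0.3, 0.1]
grip_width: 0.849
grasp_force: 0.0
```

{"method": "carry_out", "body": {"motion": [{"xyz": [0, 0, 0], "angular": [0, 0, 0]}, {"xyz": [0, 0, 0], "angular": [0, 0, 0]}]}}

```text
clock: 34.7
position: [0.5773, -0.1651, 0.1742]
ee_rot: [0.053, 0.999, -0.0, -0.0]
ft_force: [-0.0, 1.1, -0.7]
grip_width: 0.85
grasp_force: 0.0
```

```bash
python3 g.py .6245 -.2932 .18 178.6
python3 - <<'E'
from workcell import *
import pickle
from h import *
t=camera('top');pickle.dump(t,open('top7.pkl','wb'));s=camera('scene')
for b in blobs(t['img'],(45,80,20),(85,255,255)):
    if 140<b[1][0]<450: print(b, p2w(t,b[0][0]+b[0][2]/2-.5,b[0][1]+b[0][3]/2-.5,.021))
E
```

```text
shift mm [ -60.5 -122.3   -5.8] turn [-0.03 -0.01 -4.71] t 34.7 F [-0.   1.1 -0.7] w 0.85
([157, 233, 26, 25, 191], [172.7, 246.2]) [0.48515873 0.38087352 0.021     ]
([191, 261, 24, 25, 192], [204.7, 274.1]) [0.41558363 0.30140782 0.021     ]
```

{"method": "carry_out", "body": {"motion": [{"xyz": [-0.02, -0.04, -0.004], "angular": [0, 0, -2]}, {"xyz": [-0.04, -0.08, -0.004], "angular": [0, 0, -4.7]}, {"xyz": [-0.057, -0.115, -0.004], "angular": [0, 0, -4.7]}, {"xyz": [-0.0605, -0.1223, 0], "angular": [0, 0, -4.7]}, {"xyz": [-0.0605, -0.1223, 0], "angular": [0, 0, -4.7]}, {"xyz": [-0.0605, -0.1223, 0.03], "angular": [0, 0, -4.7]}, {"xyz": [-0.0605, -0.1223, 0.07], "angular": [0, 0, -4.7]}, {"xyz": [-0.0605, -0.1223, 0.11], "angular": [0, 0, -4.7]}, {"xyz": [-0.0605, -0.1223, 0.13], "angular": [0, 0, -4.7]}, {"xyz": [-0.0605, -0.1223, 0.138], "angular": [0, 0, -4.7]}, {"xyz": [-0.0605, -0.1223, 0.138], "angular": [0, 0, -4.7]}]}}

```text
clock: 35.9
position: [0.6251, -0.2912, 0.0374]
ee_rot: [0.01, 1.0, -0.0, 0.0]
ft_force: [-0.2, 0.4, -0.0]
grip_width: 0.855
grasp_force: 0.0
```

{"method": "carry_out", "body": {"motion": [{"xyz": [0, 0, 0], "angular": [0, 0, 0]}, {"xyz": [0, 0, 0], "angular": [0, 0, 0]}, {"xyz": [0, 0, 0], "angular": [0, 0, 0]}, {"xyz": [0, 0, 0], "angular": [0, 0, 0]}, {"xyz": [0, 0, 0], "angular": [0, 0, 0]}, {"xyz": [0, 0, 0], "angular": [0, 0, 0]}], "hand": 0, "grip_force": 25}}

```text
clock: 36.5
position: [0.6262, -0.2928, 0.0395]
ee_rot: [0.011, 1.0, -0.001, 0.002]
ft_force: [-2.0, 2.5, 6.3]
grip_width: 0.459
grasp_force: 24.8
```

{"method": "carry_out", "body": {"motion": [{"xyz": [0.01, 0, 0], "angular": [0, 0, 0]}, {"xyz": [0.02, 0, 0], "angular": [0, 0, 0]}, {"xyz": [0.03, 0, 0], "angular": [0, 0, 0]}, {"xyz": [0.036, 0, 0], "angular": [0, 0, 0]}, {"xyz": [0.039, 0, 0], "angular": [0, 0, 0]}, {"xyz": [0.039, 0, 0], "angular": [0, 0, 0]}]}}

```text
clock: 37.1
position: [0.5911, -0.292, 0.0397]
ee_rot: [0.011, 1.0, -0.001, 0.007]
ft_force: [22.2, -2.6, -8.3]
grip_width: 0.46
grasp_force: 28.3
```

Against the off stop. Release, rise and check.

{"method": "carry_out", "body": {"motion": [{"xyz": [-0.003, 0, 0], "angular": [0, 0, 0]}, {"xyz": [-0.003, 0, 0], "angular": [0, 0, 0]}, {"xyz": [-0.003, 0, 0], "angular": [0, 0, 0]}, {"xyz": [-0.003, 0, 0], "angular": [0, 0, 0]}, {"xyz": [-0.003, 0, -0.03], "angular": [0, 0, 0]}, {"xyz": [-0.003, 0, -0.07], "angular": [0, 0, 0]}, {"xyz": [-0.003, 0, -0.12], "angular": [0, 0, 0]}, {"xyz": [-0.003, 0.04, -0.16], "angular": [0, 0, 0]}, {"xyz": [0.02, 0.08, -0.19], "angular": [0, 0, 0]}, {"xyz": [0.06, 0.12, -0.19], "angular": [0, 0, 0]}, {"xyz": [0.1, 0.16, -0.19], "angular": [0, 0, 0]}, {"xyz": [0.1, 0.16, -0.19], "angular": [0, 0, 0]}], "hand": 0.85}}

```text
clock: 38.3
position: [0.4875, -0.1264, 0.2272]
ee_rot: [0.01, 1.0, -0.002, 0.0]
ft_force: [1.1, -0.4, 0.9]
grip_width: 0.852
grasp_force: 0.0
```

Run:
```python
from workcell import *
import pickle
from h import *
t=camera('top');print(get_obs()['position'])
cv2.imwrite('pics/f.png',cv2.convertScaleAbs(t['img'][:,:,::-1],alpha=1.5))
```

```text
[ 0.48670875 -0.12501409  0.22742878]
```

View pics/f.png

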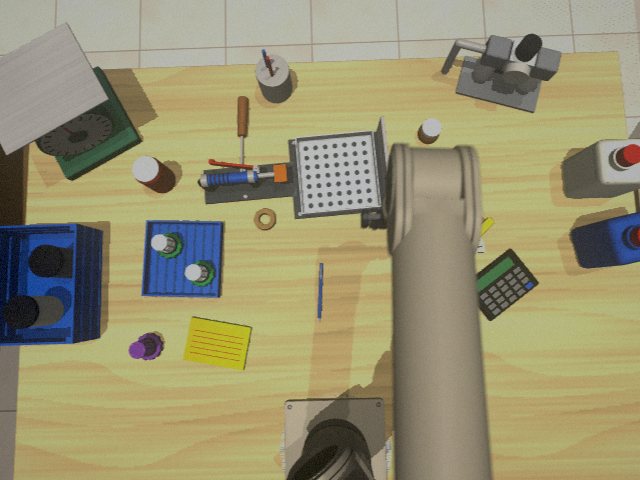

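Both filters stand in the drying tray at (166,244) and (200,272), and the bystanders are unmoved. The arm hides the air line, so I move it aside for one last check.

{"method": "carry_out", "body": {"motion": [{"xyz": [0, 0.04, 0], "angular": [0, 0, 0]}, {"xyz": [0, 0.08, 0], "angular": [0, 0, 0]}, {"xyz": [0, 0.12, 0], "angular": [0, 0, 0]}, {"xyz": [0, 0.16, 0], "angular": [0, 0, 0]}, {"xyz": [0, 0.2, 0], "angular": [0, 0, 0]}, {"xyz": [0, 0.2, 0], "angular": [0, 0, 0]}, {"xyz": [0, 0.2, 0], "angular": [0, 0, 0]}]}}

```text
clock: 39.05
position: [0.4939, 0.0709, 0.2267]
ee_rot: [0.01, 1.0, -0.001, 0.0]
ft_force: [-0.2, -1.1, -0.9]
grip_width: 0.854
grasp_force: 0.0
```

Run:
```python
from workcell import *
from h import *
t=camera('top')
a=cv2.resize(t['img'][120:290,280:520,::-1],None,fx=10/3,fy=10/3,interpolation=2);cv2.imwrite('pics/b3.png',cv2.convertScaleAbs(a,alpha=1.7))
```

```text
(no output)
```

View pics/b3.png

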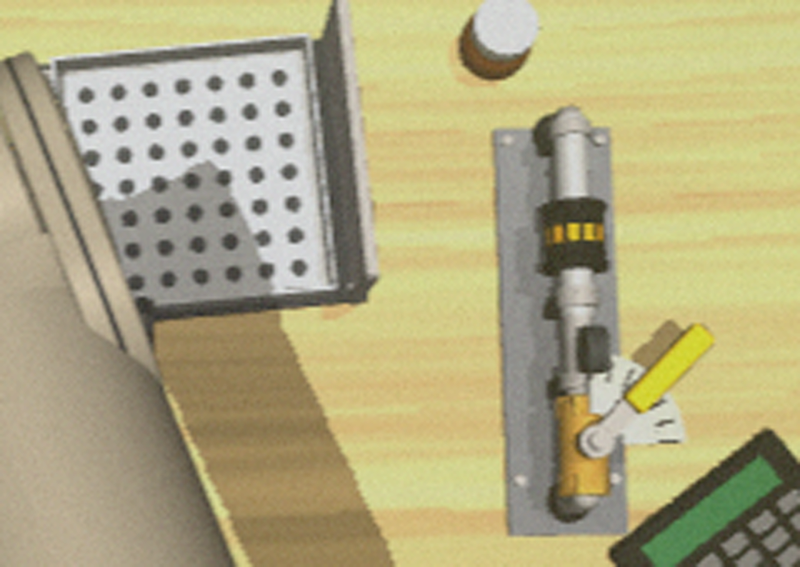

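The slide is back at off, with its band at crop (572,234). The throttle is still over the red mark.

```bash
python3 -c "
from workcell import *
print(hand_in())"
```

```text
the job is handed in; nothing more can be done
None
```

The job is handed in, though it returned no verdict: both filters present were blown off and now stand in the blue drying tray, the air slide is off, the throttle is at half, the gun lever is released, and nothing else on the counter has visibly moved.

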